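# Stand the dip probe in the gauge and hold the sprung pointer out at its mark

### The job

Take the dip probe with the yellow cap out of the rack and stand it upright in the small blue cup of the distance gauge, lowering it right to the bottom of the cup before you let go. Then take the orange grip of the gauge's spring-loaded telescoping pointer, pull the pointer out until its tip is level with the red length mark in front of the probe, and finish while still holding it there against the spring. Do not shift the red mark, and leave the other things on the bench where they are.

Things in the scene. Friction and masses are not known exactly. Their poses are not given: they have to be found in the camera images.
- probe_center (a point): Centre (half-way up) of the dip probe to be moved: upright, 150 mm long, 40 to 85 g; grey round shaft 14 mm in diameter with a slightly tapered foot (lowest 95 mm), yellow round cap 20 mm in diameter on top (uppermost 55 mm; its middle is 47 mm above this point). z axis runs up along the probe. It starts standing in one of the rack's three holes, 50 mm deep (foot 10 mm above the bench, top at 160 mm).
- rack: White plastic block fixed to the bench, 200 x 56 x 60 mm, origin at the centre of its underside; its x axis runs along the row of three holes (18 mm wide, 65 mm apart, 50 mm deep, at x = -65, 0, 65 mm). The yellow, white and green probes stand in them in any order.
- cup_rim (a point): Centre of the mouth of the blue cup on the gauge's blue carriage: round, inner diameter 21 mm, wall 4 mm, 50 mm deep inside, rim 72 mm above the bench. A probe standing on its floor has its centre 25 mm above this point and its top at 172 mm; it may lean about 0.12 rad. Axes as mark. Its place along the gauge differs from start to start.
- mark (a point): The red length mark: two thin upright red fins (3 mm thick, 90 mm tall, tops 108 mm above the bench), one on either side of the pointer's line with a gap of 20 mm between; this point lies half-way between them on the pointer's line, 100 mm above the bench. x axis: the direction in which the pointer pulls out (level); z up. The cup's axis is 30 mm further along x. The mark and cup sit on one stiff carriage that is not to be shifted.
- pointer_tip (a point): Black conical tip of the pointer, on the pointer's line 100 mm above the bench; 80 mm ahead (along the mark's x) of the orange grip. Fully in at the start; the mark is then 50 to 100 mm further along x.
- pointer_grip (a point): Grasp point on the orange grip of the pointer: a square upright post 16 x 16 mm, from 92 to 160 mm above the bench (this point is on its axis at 135 mm); its sides are square to the mark's x axis. It moves only in a straight line along the mark's x. When the pointer is in, the sleeve (29 mm thick at its black end, top at 115 mm) begins 40 mm behind the axis of the grip.
- pointer: The telescoping pointer itself (steel rod 12 mm in diameter, orange grip, thin needle 8 mm thick, tip). It slides out of a dark sleeve along the mark's x by up to 120 mm, against an inner spring: 3.5 N at the start, rising 0.5 N for each 10 mm; let go, it runs back in. The origin of this body is that of the gauge (bench level, near the middle of the gauge) and moves with the pointer; x axis along the pull.
- gauge: Aluminium base of the distance gauge, fixed to the bench, 420 x 70 x 12 mm, carrying the dark steel sleeve (24 mm in diameter, 130 mm long, axis 100 mm above the bench) on two grey brackets; origin at bench level, x axis along the pull, the base runs from x = -220 to 200 mm.
- probe_white: Bystander: probe like the one to move but with white cap and black shaft, in the rack; origin at its foot.
- probe_green: Bystander: probe with green cap and black shaft, in the rack; origin at its foot.
- beaker: Bystander: clear beaker 70 mm wide, 85 mm tall; origin at the centre of its underside.
- bottle: Bystander: bottle with blue cap, 60 mm wide, 140 mm tall; origin at the centre of its underside.
- jar: Bystander: amber jar with black lid, 64 mm wide, 75 mm tall; origin at the centre of its underside.
- weight: Bystander: brass weight 36 mm wide, 50 mm tall; origin at the centre of its underside.
- dish: Bystander: clear round dish 90 mm wide, 15 mm tall; origin at the centre of its underside.
There are look-alikes about, which are no part of the job. What is shaped like the part that bears probe_center but pink is not meant.

How it is judged:
By the outcome, as a careful person would: the job done as asked, in the order asked, and still so for the second after the job is handed in, while the arm keeps its last pose, push and grip.
It also fails if it takes over 51 s, if anything falls off the work surface, if the arm or the gripper's body presses on something with over 40 N, if the wrist force passes 120 N, or if a joint passes its speed limit or range.

### The arm

A 6-joint arm with a two-finger parallel gripper is mounted at the origin on the work surface. World frame = base frame: x ahead of the robot, y to its left, z up, the work surface at z = 0. Lengths are in m, angles in rad, forces in N, time in s.
With the tool pointing down it reaches from about 0.375 to 0.925 m from the base axis. Payload 5.7 kg.
Tool frame: the origin (TCP) lies on the centre line of the jaws, within the pads' length; the fingertips stand 25 mm ahead of it and the grasp point (between the pads) lies 6 mm ahead of it; y points along the fingers, z is the direction in which the jaws open and shut, and the axes are right-handed (so a half turn about y gives the same grasp; the last joint's range is limited). The gripper opens to 85 mm and grips with 20 to 120 N. Pads are 22 mm wide; open, the fingers measure 114 mm over their backs; the gripper's body (76 mm by 85 mm) begins 54 mm behind the grasp point. The pads swing forward as they close: fully open they stand 13 mm farther back than shut.
Start: joints at [-1.42, 0.359, 1.51, -0, 1.272, -0.115], TCP at [0.158, -0.579, 0.256] pointing down, gripper open.
Joint ranges: [-2.97, 2.97], [-1.01, 2.36], [0.21, 2.38], [-0.96, 4.11], [0.2, 2.71], [-2.98, 2.98]. Speed limits (rad/s): [2.39, 2.39, 3.14, 3.14, 3.14, 3.14].

### API

Orientations are given as a rotation vector (axis times angle).
In Python, from rig import robot gives the robot as it stands.
- The arm moves only by the shell command python3 -m jog 'ROWS' [FORCE]. ROWS is text: rows parted by semicolons, each of 7 numbers parted by spaces: the opening, from 0 (shut) to 1 (fully open), then the shift along the tool's x, y, z in cm, then the turn, a rotation vector about the tool's x, y, z in degrees. A call has 1 to 5 rows; each row shifts and turns the commanded pose from where the row before left it, along the tool's axes as they then stand; what a row does not reach is not made up. A row lasts 1/10 s, in which the tool goes at most 50 mm and 8.59 degrees, less where a joint would pass 70% of its speed; a pose out of reach is approached as far as the arm can. A call is refused whole if a number of a shift passes 5 or a number of a turn 8.59, either way. A call with a gripper value outside its range is refused whole. The fingers move at their own pace and stop on an object; FORCE is the grip in N (left out, the last holds). Time passes only in rows, so rows that do not move let the fingers close. It gives the time, the measured TCP pose, the force and the opening at its end, in the units of the state.
- robot.get_obs(): the state, without advancing time (a new reading comes with each control period).
- robot.camera(name): name is "side" or "top" or "wrist"; returns a dict with "image" (480x640x3 uint8, red, green, blue), "fovy" (degrees; the focal length in pixels is half the picture's height over the tangent of half this angle, whatever the lens; pixels are square), "cx", "cy" (the principal point, pixels), "k1" (the pictures are not rectified: a ray, as slopes to the right and down, at radius r is drawn at 1 + k1 r^2 times it, then the intrinsics apply), "position" and "rotation" of the camera in the world. Camera axes: x right, y up, looking along -z (the intrinsics and any distortion apply to the point x, -y, -z); pixel columns grow to the right and rows downward; lengths in m; the calibration is good to about 2 mm. A picture is of the moment at which its call begins. There is no depth.
- robot.finish_job(): hands the job in, once; it reports no verdict.
The state is a dict: "time": time; "joint_positions": joint angles; "joint_vel": joint speeds; "tau": joint torques, N m; "tool_pos": TCP position; "orientation": TCP orientation; "contact_force": force on the tool from outside, world axes, zero at the start; "moment": the same for the moment, N m; "width": opening from 0.0 (shut) to 1.0 (fully open).
Only numpy, scipy, OpenCV 4.12 (cv2) and the standard library are available. Lean on these libraries where they do the work, as an engineer would, in place of code of your own. Each camera call takes 0.05 s, during which the arm holds its last target.

## Working session

There is one attempt and no reset: what is moved stays moved. The work goes in short steps, Python scripts to look and compute and a shell command to move; the robot and the scene stay as the last step left them, time stands still between calls to the robot, and variables do not carry over. Pictures are saved under pics/ and viewed, and the job is handed in when it is done.

```bash
ls; mkdir -p pics
python3 - <<'E'
from rig import robot
import cv2,json
o=robot.get_obs(); print(o)
for n in ["side","top","wrist"]:
    c=robot.camera(n); cv2.imwrite(f"pics/{n}0.png",c["image"][:,:,::-1]); print(n,{k:v for k,v in c.items() if k!="image"})
E
```

```text
pics
{'time': 0.0, 'joint_positions': array([-1.42007457e+00,  3.59493411e-01,  1.51144210e+00,  7.22309331e-06,
        1.27252467e+00, -1.15100554e-01]), 'joint_vel': array([ 3.46736435e-05,  2.99453691e-04,  1.19139285e-03,  5.40040963e-04,
       -1.70990964e-03, -9.50778140e-05]), 'tau': array([-2.22833289e-03, -5.27622199e+01, -2.78617966e+01, -5.82757930e-04,
        1.34384888e-02, -2.76222403e-05]), 'tool_pos': array([ 0.15751852, -0.57828381,  0.25545678]), 'orientation': array([-0.2780487 ,  2.08142494, -2.07750728]), 'contact_force': array([-0.35219883,  0.08709534, -0.00049992]), 'moment': array([-0.0102922 , -0.03080951,  0.01215596]), 'width': 0.9992809446136142}
side {'fovy': 57.66724068896426, 'cx': 320.295277478374, 'cy': 241.2766156473016, 'k1': -0.05814805980086337, 'position': array([ 0.55982027, -0.62539486,  0.72179463]), 'rotation': array([ 7.57791646e-01, -3.21388327e-04, -7.57114843e-03])}
top {'fovy': 48.404737170849884, 'cx': 325.1364621937167, 'cy': 243.79351600119736, 'k1': 0.0026925638752431707, 'position': array([ 0.40563716, -0.05510421,  1.00801676]), 'rotation': array([ 0.16028411, -0.14185258, -1.59589133])}
wrist {'fovy': 67.15295178079555, 'cx': 315.9688049520478, 'cy': 237.64106538847483, 'k1': -0.02215560076056685, 'position': array([ 0.22293077, -0.56106544,  0.37233245]), 'rotation': array([-0.22684682,  0.17611694, -1.29714803])}
```

View pics/side0.png

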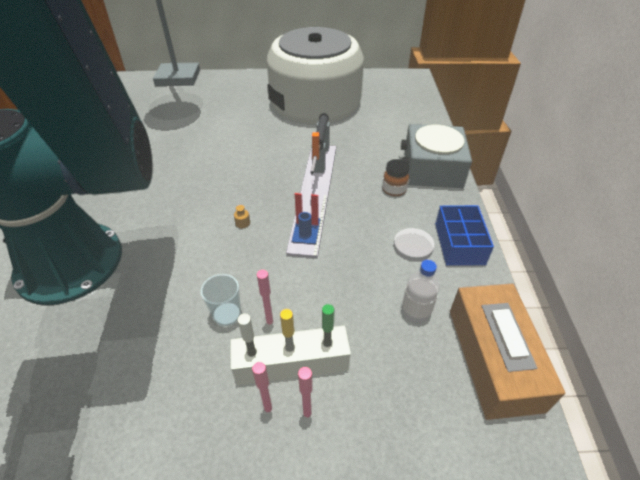

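View pics/top0.png

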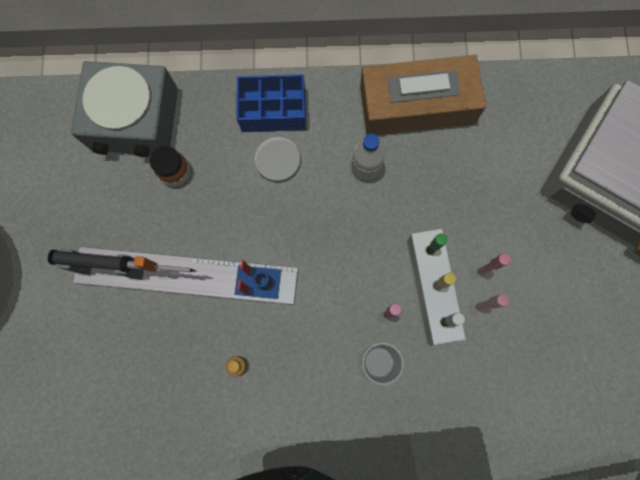

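View pics/wrist0.png

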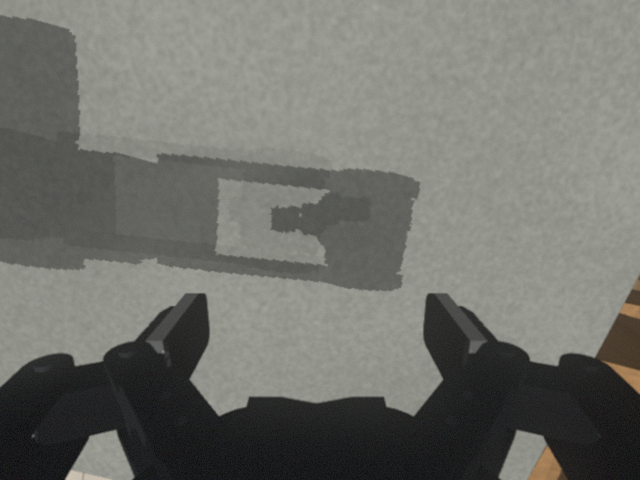

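The overview shows the yellow probe in the middle of the rack (top view ~(448,279)). The gauge lies to the left, with the grip at ~(145,264), the red fins at ~(243,275) and the cup at ~(264,281). The pull runs roughly along world −y.

```bash
cat > h.py <<'E'
import numpy as np, cv2
from scipy.spatial.transform import Rotation as R
def K(c):
    f=240/np.tan(np.radians(c["fovy"]/2)); return np.array([[f,0,c["cx"]],[0,f,c["cy"]],[0,0,1.]])
def ray(c,p):
    q=cv2.undistortPoints(np.array([[p]],float),K(c),np.array([c["k1"],0,0,0,0.]))[0,0]
    # plain k1 model
    d=R.from_rotvec(c["rotation"]).apply([q[0],-q[1],-1.]); return np.array(c["position"]),d/np.linalg.norm(d)
def plane(c,p,z):
    o,d=ray(c,p); return o+d*(z-o[2])/d[2]
def tri(c1,p1,c2,p2):
    o1,d1=ray(c1,p1);o2,d2=ray(c2,p2)
    s=np.linalg.lstsq(np.c_[d1,-d2],o2-o1,rcond=None)[0]
    a=o1+s[0]*d1;b=o2+s[1]*d2
    return (a+b)/2,np.linalg.norm(a-b)
def proj(c,X):
    x=R.from_rotvec(c["rotation"]).inv().apply(np.asarray(X)-c["position"])
    u=np.array([x[0]/-x[2],-x[1]/-x[2]]); u=u*(1+c["k1"]*(u@u)); k=K(c); return u*k[0,0]+k[:2,2]
def blobs(c,lo,hi,mn=15):
    h=cv2.cvtColor(c["image"],cv2.COLOR_RGB2HSV)
    m=cv2.inRange(h,np.array(lo),np.array(hi)); n,l,s,ce=cv2.connectedComponentsWithStats(m)
    return [(np.round(ce[i],1),s[i]) for i in range(1,n) if s[i][4]>=mn],l
E
python3 - <<'E'
from rig import robot
from h import *
import pickle
C={n:robot.camera(n) for n in("side","top")}
pickle.dump(C,open("c0.pkl","wb"))
for n in C:
    for nm,lo,hi in [("yel",(20,120,90),(30,255,255)),("org",(5,140,90),(14,255,255)),("red",(0,150,60),(4,255,255)),("red2",(174,150,60),(180,255,255)),("blue",(100,140,40),(120,255,255))]:
        print(n,nm,[(list(b[0]),list(map(int,b[1]))) for b in blobs(C[n],lo,hi)[0]])
t=C["top"]["image"][230:320,40:300,::-1]; cv2.imwrite("pics/t1.png",cv2.resize(t,None,fx=3,fy=3,interpolation=cv2.INTER_CUBIC))
t=C["top"]["image"][220:350,380:520,::-1]; cv2.imwrite("pics/t2.png",cv2.resize(t,None,fx=4,fy=4,interpolation=cv2.INTER_CUBIC))
t=C["side"]["image"][100:260,270:350,::-1]; cv2.imwrite("pics/s1.png",cv2.resize(t,None,fx=3.7,fy=3.7,interpolation=cv2.INTER_CUBIC))
E
```

```text
side yel [([np.float64(286.3), np.float64(319.2)], [280, 309, 12, 27, 187])]
side org [([np.float64(98.0), np.float64(7.5)], [93, 0, 12, 16, 30]), ([np.float64(88.9), np.float64(8.9)], [87, 5, 5, 8, 15]), ([np.float64(7.3), np.float64(101.7)], [2, 95, 12, 13, 40]), ([np.float64(315.2), np.float64(140.8)], [312, 132, 7, 22, 81])]
side red []
side red2 []
side blue [([np.float64(464.3), np.float64(230.3)], [441, 207, 52, 41, 638]), ([np.float64(313.9), np.float64(233.5)], [312, 229, 4, 9, 18]), ([np.float64(295.8), np.float64(236.9)], [294, 232, 5, 9, 26]), ([np.float64(428.3), np.float64(265.8)], [422, 260, 14, 12, 135])]
top yel [([np.float64(449.3), np.float64(278.3)], [444, 273, 11, 11, 91]), ([np.float64(235.6), np.float64(366.0)], [233, 362, 6, 9, 44])]
top org [([np.float64(139.1), np.float64(261.0)], [134, 257, 11, 10, 81])]
top red []
top red2 []
top blue [([np.float64(270.1), np.float64(101.5)], [237, 75, 68, 56, 2425]), ([np.float64(370.8), np.float64(141.4)], [364, 134, 15, 16, 185]), ([np.float64(261.3), np.float64(282.0)], [238, 269, 42, 29, 639])]
```

View pics/t1.png

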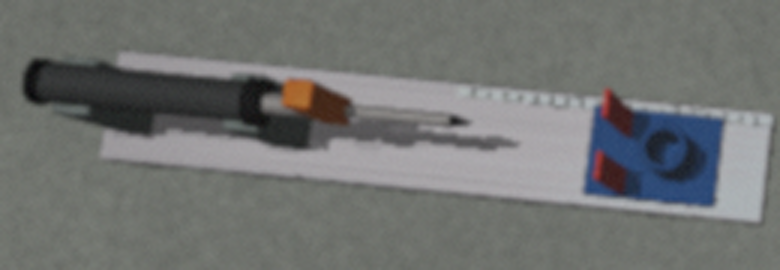

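View pics/t2.png

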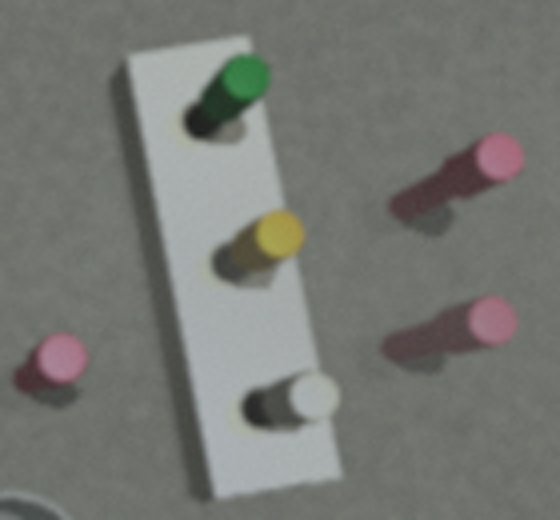

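View pics/s1.png

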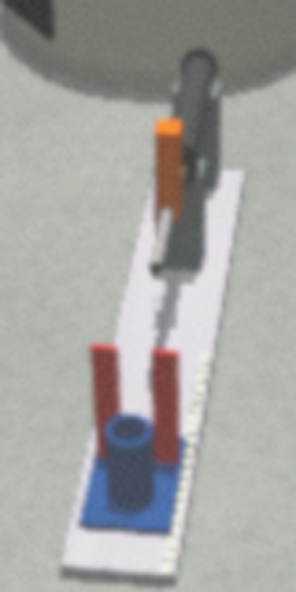

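Run:
```python
from h import *
import pickle
np.set_printoptions(precision=4,suppress=True)
C=pickle.load(open("c0.pkl","rb"));T=C["top"];S=C["side"]
t1=lambda x,y:((x+.5)/3-.5+40,(y+.5)/3-.5+230)
t2=lambda x,y:((x+.5)/4-.5+380,(y+.5)/4-.5+220)
s1=lambda x,y:((x+.5)/3.7-.5+270,(y+.5)/3.7-.5+100)
print("cap T",plane(T,t2(280,235),.16))
co=[plane(T,t1(*p),.012) for p in [(120,52),(773,115),(763,221),(101,158)]]
print("corners",*co)
for a,b in((0,1),(3,2)):
    d=co[b]-co[a]; print(np.degrees(np.arctan2(d[1],d[0])),np.linalg.norm(d))
print("base mid",sum(co)/4)
print("grip T/S",plane(T,t1(298,95),.16),plane(S,s1(169,127),.16), tri(T,t1(298,95),S,s1(169,127)))
print("tip T",plane(T,t1(470,121),.1))
print("finA T",plane(T,t1(606,106),.108),"S",plane(S,s1(167,351),.108))
print("finB T",plane(T,t1(598,167),.108),"S",plane(S,s1(105,346),.108))
print("cup",plane(T,t1(668,153),.072),plane(S,s1(129,431),.072),tri(T,t1(668,153),S,s1(129,431)))
print("sleeve ends", plane(T,t1(38,81),.1),plane(T,t1(255,98),.1))
for n,p in(("g",(245,77)),("w",(314,396))): print(n,plane(T,t2(*p),.16))
print("pink",[plane(T,t2(*p),.15) for p in((500,157),(492,321),(62,358))])
for n,(c,z) in {"S":(S,.1)}.items(): pass
t=S["image"][260:420,210:360,::-1]; cv2.imwrite("pics/s2.png",cv2.resize(t,None,fx=3.7,fy=3.7,interpolation=cv2.INTER_CUBIC))
```

```text
cap T [ 0.5079 -0.2441  0.16  ]
corners [0.6077 0.4226 0.012 ] [0.5542 0.0075 0.012 ] [0.488 0.015 0.012] [0.5401 0.4306 0.012 ]
-97.34531723089673 0.41850855989864605
-97.15135976935022 0.41886143156686595
base mid [0.5475 0.2189 0.012 ]
grip T/S [0.551  0.2538 0.16  ] [0.553  0.2496 0.16  ] (array([0.5523, 0.2554, 0.1561]), np.float64(0.0012708393253302145))
tip T [0.543 0.176 0.1  ]
finA T [0.548  0.0964 0.108 ] S [0.5514 0.0946 0.108 ]
finB T [0.5133 0.1009 0.108 ] S [0.5151 0.0994 0.108 ]
cup [0.5246 0.0659 0.072 ] [0.5288 0.065  0.072 ] (array([0.5268, 0.0666, 0.0699]), np.float64(0.0038425292871424035))
sleeve ends [0.5743 0.427  0.1   ] [0.5603 0.3005 0.1   ]
g [ 0.5724 -0.2347  0.16  ]
w [ 0.4441 -0.2527  0.16  ]
pink [array([ 0.5381, -0.3373,  0.15  ]), array([ 0.472, -0.328,  0.15 ]), array([ 0.4625, -0.156 ,  0.15  ])]
```

View pics/s2.png

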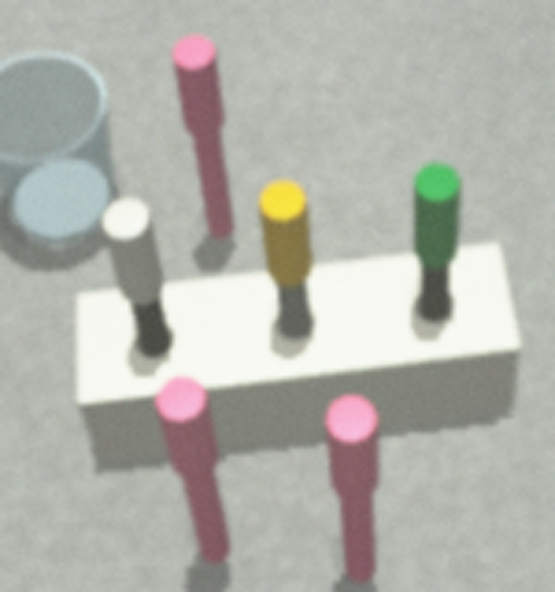

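```bash
cat > plan.py <<'E'
# helper: prints shift (cm, tool axes) and turn to reach a target TCP pos with tool down and jaw dir angle
from h import *
from rig import robot
def go(pos,ang=None):
    o=robot.get_obs(); r=R.from_rotvec(o["orientation"]); p=o["tool_pos"]
    y=np.array([0,0,-1.]); z=np.array([np.cos(np.radians(ang)),np.sin(np.radians(ang)),0]); x=np.cross(y,z)
    rt=R.from_matrix(np.c_[x,y,z]); 
    print("now",np.round(p,4),"target",np.round(pos,4))
    print("axes\n",np.round(r.as_matrix(),3))
    print("turn deg tool",np.round(np.degrees((r.inv()*rt).as_rotvec()),2))
    print("shift cm in present axes",np.round(100*r.inv().apply(np.array(pos)-p),2)," in target axes",np.round(100*rt.inv().apply(np.array(pos)-p),2), "F",np.round(o["contact_force"],1),"w",round(o["width"],3),"t",o["time"])
E
python3 - <<'E'
from plan import *
import pickle
C=pickle.load(open("c0.pkl","rb"));T=C["top"];S=C["side"]
t2=lambda x,y:((x+.5)/4-.5+380,(y+.5)/4-.5+220)
s2=lambda x,y:((x+.5)/3.7-.5+210,(y+.5)/3.7-.5+260)
print(plane(S,s2(283,201),.16),tri(T,t2(280,235),S,s2(283,201)))
print("hole row", plane(S,s2(152,340),.06),plane(S,s2(294,322),.06),plane(S,s2(435,305),.06))
print("hole row T", plane(T,t2(260,408),.06),plane(T,t2(230,264),.06),plane(T,t2(202,122),.06))
go([.508,-.244,.26],-97.25); go([.508,-.244,.26],82.75)
E
```

```text
[ 0.50862023 -0.24694466  0.16      ] (array([ 0.508303  , -0.24478245,  0.15678026]), np.float64(4.9304597831854524e-05))
hole row [ 0.44289726 -0.25524362  0.06      ] [ 0.50760966 -0.24624942  0.06      ] [ 0.57278548 -0.23783306  0.06      ]
hole row T [ 0.4440873  -0.25202694  0.06      ] [ 0.50770199 -0.24329392  0.06      ] [ 0.57206308 -0.23516039  0.06      ]
now [ 0.1576 -0.5786  0.2559] target [ 0.508 -0.244  0.26 ]
axes
 [[-0.965 -0.     0.263]
 [-0.263  0.001 -0.965]
 [-0.    -1.    -0.001]]
turn deg tool [ 0.05 22.48  0.  ]
shift cm in present axes [-42.6   -0.38 -23.08]  in target axes [-30.54  -0.41 -37.62] F [ 0.5  0.2 -0.2] w 0.998 t 0.25
now [ 0.1576 -0.5786  0.2559] target [ 0.508 -0.244  0.26 ]
axes
 [[-0.965 -0.     0.263]
 [-0.263  0.001 -0.965]
 [-0.    -1.    -0.001]]
turn deg tool [ 0.0000e+00 -1.5752e+02 -8.0000e-02]
shift cm in present axes [-42.6   -0.38 -23.08]  in target axes [30.54 -0.41 37.62] F [ 0.5  0.2 -0.2] w 0.998 t 0.25
```

```bash
python3 -m jog '1 0 0 0 0 7.5 0;1 0 0 0 0 7.5 0;1 0 0 0 0 7.5 0;1 -2.2 0 -2.7 0 0 0;1 -2.2 0 -2.7 0 0 0' 60
python3 -m jog '1 -2.2 0 -2.7 0 0 0;1 -2.2 0 -2.7 0 0 0;1 -2.2 0 -2.7 0 0 0;1 -2.2 0 -2.7 0 0 0;1 -2.2 0 -2.7 0 0 0'
python3 -m jog '1 -2.2 0 -2.7 0 0 0;1 -2.2 0 -2.7 0 0 0;1 -2.2 0 -2.7 0 0 0;1 -2.2 0 -2.7 0 0 0;1 0 0 0 0 0 0'
python3 - <<'E'
from plan import *
go([.508,-.2455,.225],-97.25)
print(robot.get_obs()["joint_positions"])
c=robot.camera("wrist"); cv2.imwrite("pics/w1.png",c["image"][:,:,::-1])
print(c["position"],proj(c,[.508,-.2455,.16]))
E
```

```text
time: 0.75
tool_pos: [0.208, -0.5309, 0.256]
orientation: [-0.139, -2.155, 2.154]
contact_force: [1.2, 0.7, 0.3]
width: 1.0
time: 1.25
tool_pos: [0.3351, -0.4098, 0.2563]
orientation: [-0.137, -2.156, 2.156]
contact_force: [1.2, -0.1, -0.2]
width: 1.0
time: 1.75
tool_pos: [0.4376, -0.3122, 0.2563]
orientation: [-0.134, -2.16, 2.157]
contact_force: [0.1, -0.2, -0.3]
width: 0.999
now [ 0.4376 -0.3122  0.2563] target [ 0.508  -0.2455  0.225 ]
axes
 [[-0.992  0.001 -0.123]
 [ 0.123  0.001 -0.992]
 [-0.001 -1.    -0.001]]
turn deg tool [ 0.08  0.18 -0.06]
shift cm in present axes [-6.16  3.14 -7.48]  in target axes [-6.14  3.13 -7.5 ] F [ 0.1 -0.2 -0.3] w 0.999 t 1.75
[-0.74935568  0.26914744  1.64504046  0.00189866  1.22740072  0.9441407 ]
[ 0.50468415 -0.32065432  0.37314372] [186.44134984 150.12436644]
```

```bash
python3 -m jog '1 -2.05 0.5 -2.5 0 0 0;1 -2.05 0.5 -2.5 0 0 0;1 -2.05 0.5 -2.5 0 0 0;1 0 0 0 0 0 0'
python3 - <<'E'
from plan import *
go([.508,-.2455,.141],-97.25)
for n in("wrist","side","top"):
    c=robot.camera(n); cv2.imwrite(f"pics/{n}2.png",c["image"][:,:,::-1])
    print(proj(c,[.508,-.2455,.16]))
E
```

```text
time: 2.2
tool_pos: [0.507, -0.2468, 0.2406]
orientation: [-0.135, -2.158, 2.155]
contact_force: [0.2, -0.6, -0.8]
width: 1.002
now [ 0.507  -0.2468  0.2406] target [ 0.508  -0.2455  0.141 ]
axes
 [[-0.992  0.    -0.125]
 [ 0.125  0.001 -0.992]
 [ 0.    -1.    -0.001]]
turn deg tool [0.07 0.09 0.01]
shift cm in present axes [-0.08  9.96 -0.13]  in target axes [-0.08  9.96 -0.15] F [ 0.2 -0.6 -0.8] w 1.002 t 2.2
[313.81231579 259.04335634]
[285.76138467 313.17407751]
[450.51953332 278.27921347]
```

View pics/wrist2.png

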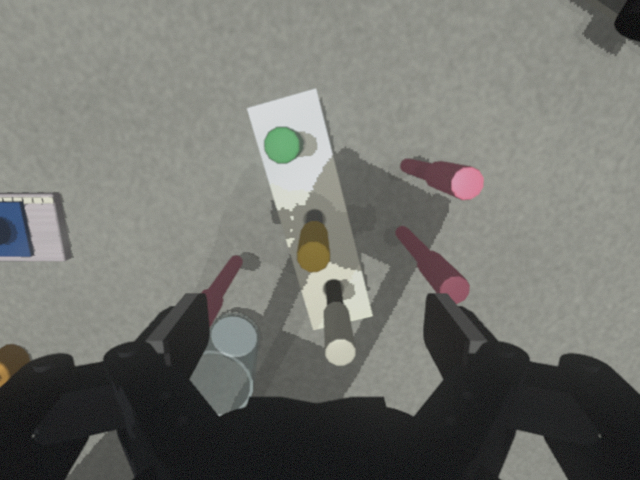

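View pics/side2.png

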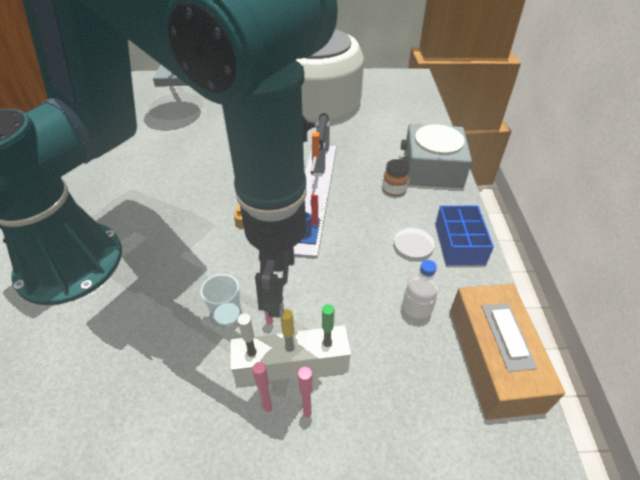

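The wrist view shows the yellow cap at (314,256), within 3 px of the prediction and centred between the jaws; the pink look-alikes are clear of the fingers. Descending.

```bash
python3 -m jog '0.6 -0.1 2 -0.1 0 0 0;0.6 0 2 0 0 0 0;0.6 0 2 0 0 0 0;0.6 0 2 0 0 0 0;0.6 0 1.9 0 0 0 0'
python3 -m jog '0.6 0 0 0 0 0 0;0.1 0 0 0 0 0 0;0.1 0 0 0 0 0 0;0.1 0 0 0 0 0 0;0.1 0 0 0 0 0 0' 60
python3 -m jog '0.1 0 0 0 0 0 0;0.1 0 0 0 0 0 0;0.1 0 0 0 0 0 0;0.1 0 0 0 0 0 0'
```

```text
time: 2.85
tool_pos: [0.5058, -0.2489, 0.1418]
orientation: [-0.139, -2.154, 2.155]
contact_force: [-0.4, -0.0, -0.8]
width: 0.599
time: 3.35
tool_pos: [0.5075, -0.2479, 0.1437]
orientation: [-0.139, -2.156, 2.158]
contact_force: [-0.9, 0.1, 7.1]
width: 0.216
time: 3.75
tool_pos: [0.5076, -0.2479, 0.1436]
orientation: [-0.139, -2.156, 2.158]
contact_force: [-0.9, 1.1, 6.2]
width: 0.216
```

```bash
python3 -m jog '0.1 0 -1 0 0 0 0;0.1 0 -1.5 0 0 0 0;0.1 0 -2 0 0 0 0;0.1 0 -2 0 0 0 0;0.1 0 -2 0 0 0 0'
python3 -m jog '0.1 0 -2 0 0 0 0;0.1 0 0 0 0 0 0'
python3 - <<'E'
from plan import *
go([.527,.067,.243],-97.25)
for n in("wrist","side","top"):
    c=robot.camera(n); cv2.imwrite(f"pics/{n}3.png",c["image"][:,:,::-1])
E
```

```text
time: 4.25
tool_pos: [0.5068, -0.2473, 0.2287]
orientation: [-0.137, -2.156, 2.156]
contact_force: [-0.0, 1.4, -1.3]
width: 0.218
time: 4.45
tool_pos: [0.5085, -0.2484, 0.2506]
orientation: [-0.143, -2.155, 2.162]
contact_force: [0.5, 0.3, -1.0]
width: 0.22
now [ 0.5085 -0.2484  0.2506] target [0.527 0.067 0.243]
axes
 [[-0.992  0.005 -0.126]
 [ 0.126 -0.003 -0.992]
 [-0.006 -1.     0.003]]
turn deg tool [-0.15 -0.01 -0.32]
shift cm in present axes [  2.15   0.67 -31.53]  in target axes [  2.14   0.76 -31.52] F [ 0.5  0.3 -1. ] w 0.22 t 4.45
```

View pics/side3.png

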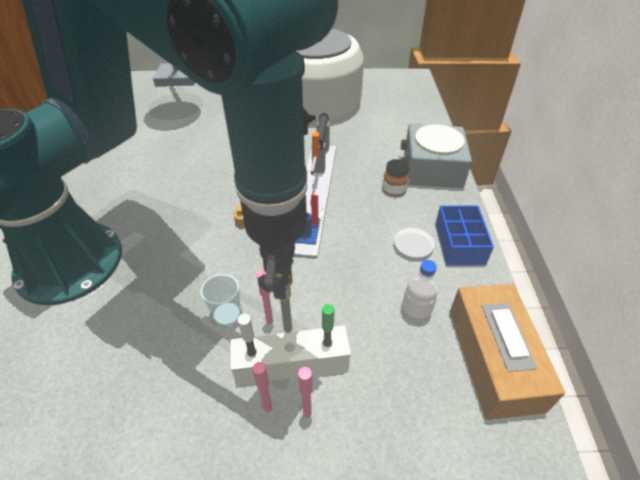

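View pics/wrist3.png

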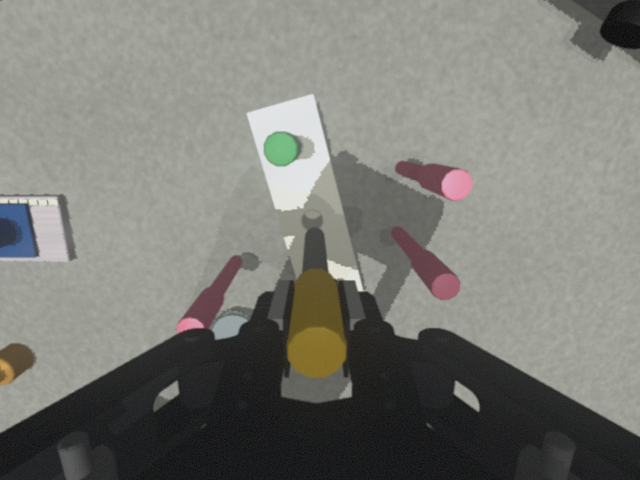

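Probe lifted clear and held upright, its foot visible at (313,232) in the wrist view. Moving to the cup.

```bash
python3 -m jog '0.1 0.2 0 -2.5 0 0 0;0.1 0.2 0 -3.2 0 0 0;0.1 0.2 0 -3.2 0 0 0;0.1 0.2 0 -3.2 0 0 0;0.1 0.2 0 -3.2 0 0 0'
python3 -m jog '0.1 0.2 0 -3.2 0 0 0;0.1 0.2 0 -3.2 0 0 0;0.1 0.2 0 -3.2 0 0 0;0.1 0.2 0 -3.2 0 0 0;0.1 0.2 0 -2.5 0 0 0'
python3 -m jog '0.1 0 0 0 0 0 0;0.1 0 0 0 0 0 0'
python3 - <<'E'
from plan import *
import pickle
go([.527,.067,.243],-97.25)
C={}
for n in("wrist","side","top"):
    c=C[n]=robot.camera(n); cv2.imwrite(f"pics/{n}4.png",c["image"][:,:,::-1])
pickle.dump(C,open("c4.pkl","wb"))
S=C["side"]["image"][100:260,250:390,::-1]; cv2.imwrite("pics/s4.png",cv2.resize(S,None,fx=3.7,fy=3.7,interpolation=cv2.INTER_CUBIC))
S=C["top"]["image"][190:340,180:380,::-1]; cv2.imwrite("pics/t4.png",cv2.resize(S,None,fx=4,fy=4,interpolation=cv2.INTER_CUBIC))
E
```

```text
time: 5.1
tool_pos: [0.5153, -0.093, 0.2458]
orientation: [-0.134, -2.155, 2.154]
contact_force: [0.1, -0.1, -1.0]
width: 0.218
time: 5.6
tool_pos: [0.5247, 0.0604, 0.2458]
orientation: [-0.133, -2.155, 2.155]
contact_force: [0.5, -0.0, 0.0]
width: 0.217
time: 5.8
tool_pos: [0.5249, 0.0589, 0.2461]
orientation: [-0.133, -2.155, 2.156]
contact_force: [-0.2, -0.8, -1.1]
width: 0.218
now [0.5249 0.0589 0.2461] target [0.527 0.067 0.243]
axes
 [[-0.992 -0.002 -0.125]
 [ 0.125 -0.    -0.992]
 [ 0.002 -1.     0.001]]
turn deg tool [-0.04  0.07  0.13]
shift cm in present axes [-0.11  0.31 -0.83]  in target axes [-0.1   0.31 -0.83] F [-0.2 -0.8 -1.1] w 0.218 t 5.8
```

View pics/wrist4.png

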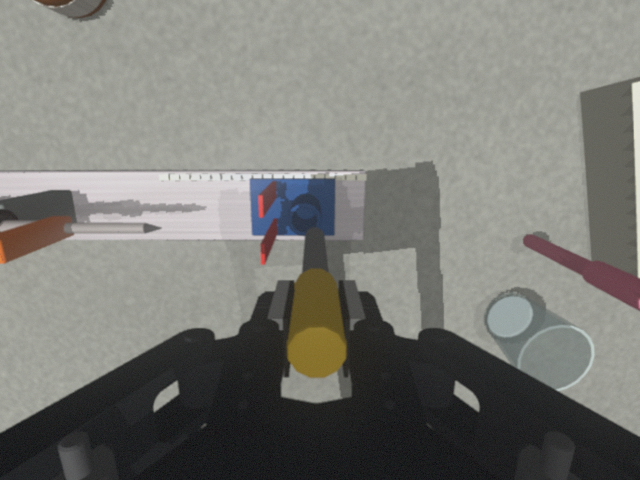

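View pics/s4.png

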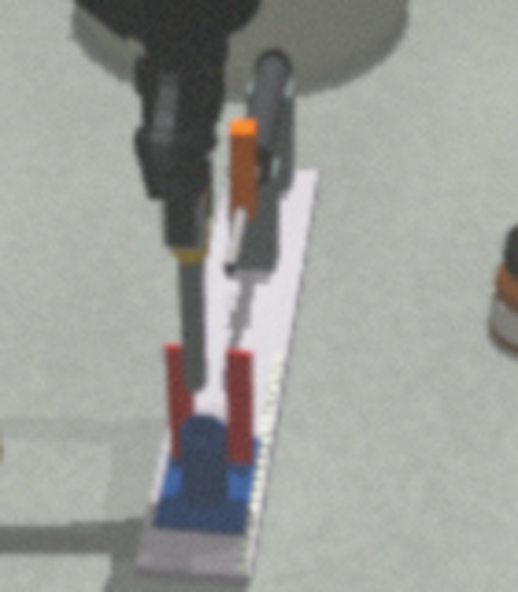

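View pics/t4.png

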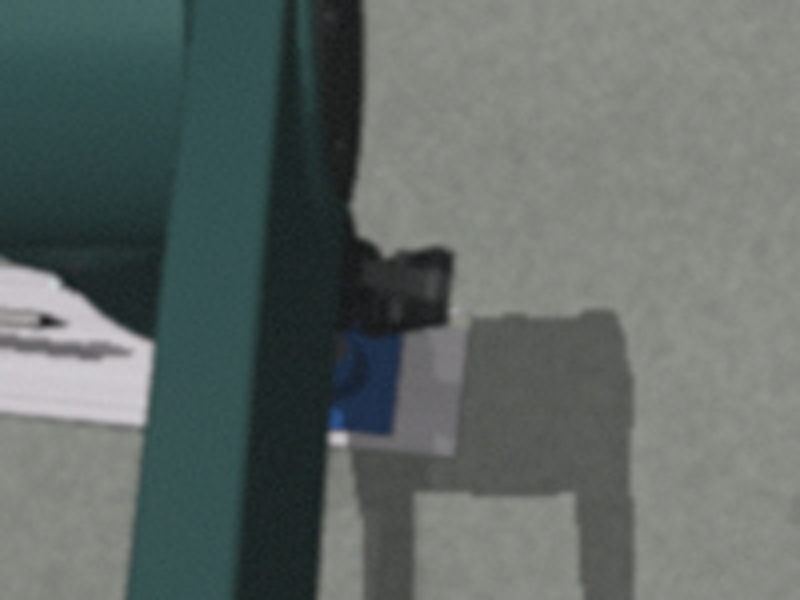

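Run:
```python
import cv2
a=cv2.imread("pics/wrist4.png")[150:290,220:420]
cv2.imwrite("pics/w4z.png",cv2.convertScaleAbs(cv2.resize(a,None,fx=4,fy=4,interpolation=cv2.INTER_CUBIC),alpha=1.5,beta=20))
```

```text
(no output)
```

View pics/w4z.png

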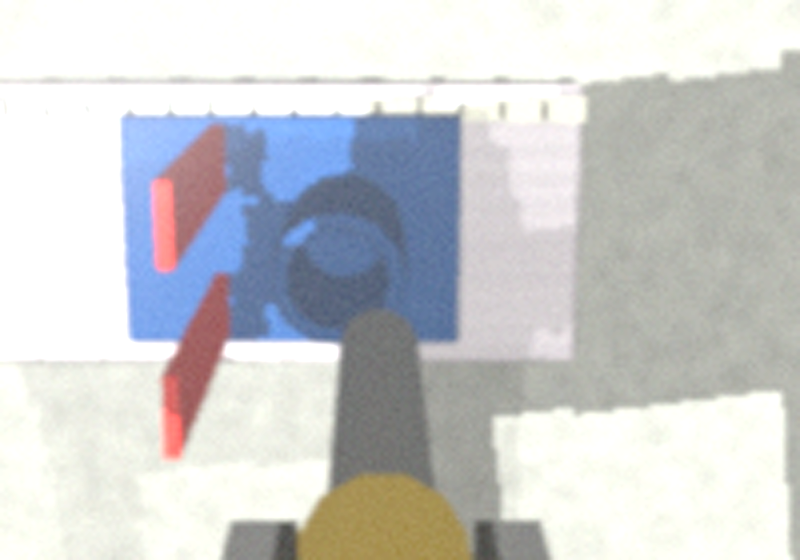

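Run:
```python
from plan import *
import pickle
np.set_printoptions(precision=4,suppress=True)
C=pickle.load(open("c4.pkl","rb"));W=C["wrist"];S=C["side"]
w=lambda x,y:((x+.5)/4-.5+220,(y+.5)/4-.5+150)
s=lambda x,y:((x+.5)/3.7-.5+250,(y+.5)/3.7-.5+100)
foot=plane(W,w(380,345),.1125);cup=plane(W,w(340,272),.072)
print("W foot",foot,"cup",cup,"diff",cup-foot)
fa,fb=plane(W,w(164,226),.108),plane(W,w(174,416),.108);print("fins",fa,fb,(fa+fb)/2)
d=fb-fa;print("perp ang",np.degrees(np.arctan2(d[1],d[0])))
print("tri foot",tri(W,w(380,345),S,s(194,380)))
print("S foot",plane(S,s(194,380),.1125))
print("tip W", plane(W,(161,228.5),.1))
go([.527,.067,.243],-97.25)
m=C["wrist"]["image"][160:260,130:350]
```

```text
W foot [0.5251 0.0599 0.1125] cup [0.5307 0.0676 0.072 ] diff [ 0.0056  0.0077 -0.0405]
fins [0.5506 0.0956 0.108 ] [0.5152 0.0997 0.108 ] [0.5329 0.0976 0.108 ]
perp ang 173.43146050037365
tri foot (array([0.5255, 0.0599, 0.1161]), np.float64(0.0011067994249231055))
S foot [0.5248 0.0643 0.1125]
tip W [0.542  0.1743 0.1   ]
now [0.5254 0.0578 0.2468] target [0.527 0.067 0.243]
axes
 [[-0.992 -0.001 -0.127]
 [ 0.127 -0.    -0.992]
 [ 0.001 -1.     0.   ]]
turn deg tool [-0.02 -0.07  0.06]
shift cm in present axes [-0.04  0.38 -0.93]  in target axes [-0.04  0.38 -0.93] F [ 0.7 -0.2 -0.6] w 0.22 t 5.95
```

```bash
python3 -m jog '0.1 -0.15 0.5 -0.4 0 0 0;0.1 -0.15 0.8 -0.4 0 0 0;0.1 0 1 0 0 0 0;0.1 0 0 0 0 0 0;0.1 0 0 0 0 0 0'
python3 - <<'E'
from plan import *
import pickle
go([.529,.0675,.22],-97.25)
C={}
for n in("wrist","side"):
    c=C[n]=robot.camera(n)
pickle.dump(C,open("c5.pkl","wb"))
S=C["side"]["image"][100:260,250:390,::-1]; cv2.imwrite("pics/s5.png",cv2.resize(S,None,fx=3.7,fy=3.7,interpolation=cv2.INTER_CUBIC))
a=C["wrist"]["image"][150:290,220:420,::-1]
cv2.imwrite("pics/w5z.png",cv2.convertScaleAbs(cv2.resize(a,None,fx=4,fy=4,interpolation=cv2.INTER_CUBIC),alpha=1.5,beta=20))
E
```

```text
time: 6.45
tool_pos: [0.5293, 0.0661, 0.2237]
orientation: [-0.135, -2.155, 2.155]
contact_force: [-0.5, -0.1, -0.2]
width: 0.218
now [0.5293 0.0661 0.2237] target [0.529  0.0675 0.22  ]
axes
 [[-0.992 -0.002 -0.127]
 [ 0.127  0.    -0.992]
 [ 0.001 -1.     0.   ]]
turn deg tool [-0.01 -0.02  0.09]
shift cm in present axes [ 0.04  0.37 -0.13]  in target axes [ 0.04  0.37 -0.13] F [-0.5 -0.1 -0.2] w 0.218 t 6.45
```

View pics/w5z.png

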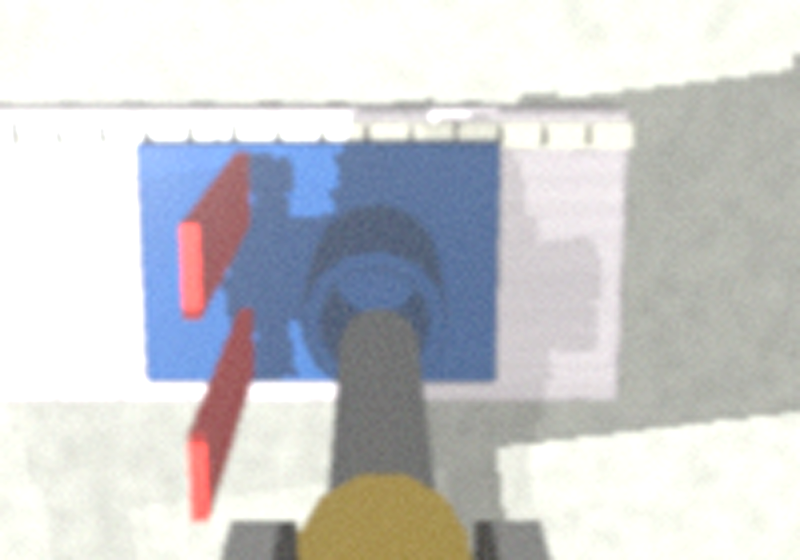

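View pics/s5.png

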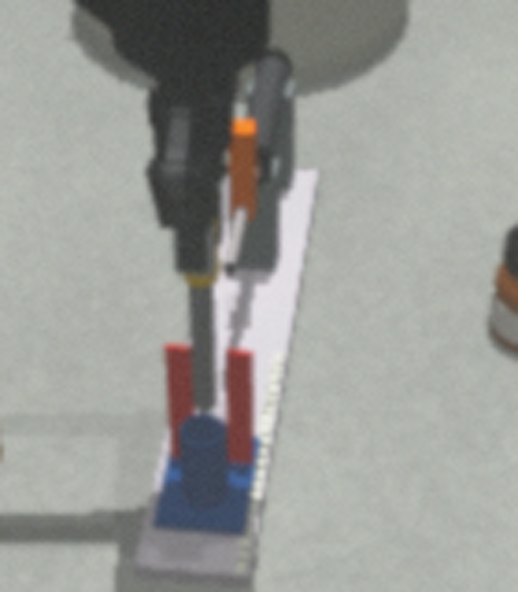

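Run:
```python
from plan import *
import pickle
np.set_printoptions(precision=4,suppress=True)
C=pickle.load(open("c5.pkl","rb"));W=C["wrist"];S=C["side"]
w=lambda x,y:((x+.5)/4-.5+220,(y+.5)/4-.5+150)
s=lambda x,y:((x+.5)/3.7-.5+250,(y+.5)/3.7-.5+100)
foot=plane(W,w(379,347),.0901);cup=plane(W,w(373,318),.072)
print("W foot",foot,"cup",cup,"diff",cup-foot)
print("fins",(plane(W,w(191,270),.108)+plane(W,w(201,477),.108))/2)
print("S lateral: foot",plane(S,s(203,402),.0901),"cup",plane(S,s(204,428),.072))
```

```text
W foot [0.5293 0.0674 0.0901] cup [0.5302 0.0685 0.072 ] diff [ 0.001   0.0011 -0.0181]
fins [0.5331 0.0977 0.108 ]
S lateral: foot [0.5292 0.0703 0.0901] cup [0.5293 0.0676 0.072 ]
```

```bash
python3 -m jog '0.1 -0.05 0.8 -0.08 0 0 0;0.1 0 0.8 0 0 0 0;0.1 0 0.8 0 0 0 0;0.1 0 0.8 0 0 0 0;0.1 0 0 0 0 0 0'
```

```text
time: 7.05
tool_pos: [0.5292, 0.0669, 0.1907]
orientation: [-0.134, -2.154, 2.155]
contact_force: [-1.4, 0.5, -1.1]
width: 0.215
```

```bash
python3 -m jog '0.1 0 0.8 0 0 0 0;0.1 0 0.8 0 0 0 0;0.1 0 0.8 0 0 0 0;0.1 0 0.3 0 0 0 0;0.1 0 0 0 0 0 0'
```

```text
time: 7.55
tool_pos: [0.5299, 0.0669, 0.1646]
orientation: [-0.136, -2.155, 2.155]
contact_force: [-0.3, 0.4, -0.3]
width: 0.219
```

```bash
python3 -m jog '0.1 0 0.3 0 0 0 0;0.1 0 0.3 0 0 0 0;0.1 0 0 0 0 0 0'; python3 -m jog '0.1 0 0.2 0 0 0 0;0.1 0 0 0 0 0 0'
```

```text
time: 7.85
tool_pos: [0.5302, 0.0669, 0.1591]
orientation: [-0.137, -2.156, 2.156]
contact_force: [0.6, -0.3, 0.2]
width: 0.215
time: 8.05
tool_pos: [0.5303, 0.0669, 0.1572]
orientation: [-0.137, -2.156, 2.156]
contact_force: [0.5, -0.1, 0.0]
width: 0.217
```

```bash
python3 -m jog '0.1 0 0.15 0 0 0 0;0.1 0 0 0 0 0 0';python3 -m jog '0.1 0 0.15 0 0 0 0;0.1 0 0 0 0 0 0'
```

```text
time: 8.25
tool_pos: [0.5304, 0.0669, 0.1558]
orientation: [-0.137, -2.156, 2.156]
contact_force: [0.4, -0.3, -0.8]
width: 0.22
time: 8.45
tool_pos: [0.5308, 0.0669, 0.1556]
orientation: [-0.138, -2.157, 2.156]
contact_force: [-2.2, -1.4, 9.9]
width: 0.22
```

Contact came at 9.9 N with TCP z 0.1556, matching the predicted 0.1557, so the foot is on the cup floor. Releasing and retreating.

```bash
python3 -m jog '0.3 0 0 0 0 0 0;0.45 0 0 0 0 0 0;0.45 0 0 0 0 0 0;0.45 0 0 0 0 0 0;0.45 0 -0.5 0 0 0 0'
python3 -m jog '0.45 0 -1.5 0 0 0 0;0.45 0 -2 0 0 0 0;0.45 0 -2.5 0 0 0 0;0.45 0 -2.5 0 0 0 0;0.45 0 0 0 0 0 0'
python3 - <<'E'
from plan import *
import pickle
go([.552,.2525,.243],-97.25)
C={}
for n in("wrist","side"):
    c=C[n]=robot.camera(n); cv2.imwrite(f"pics/{n}6.png",c["image"][:,:,::-1])
pickle.dump(C,open("c6.pkl","wb"))
S=C["side"]["image"][100:260,250:390,::-1]; cv2.imwrite("pics/s6.png",cv2.resize(S,None,fx=3.7,fy=3.7,interpolation=cv2.INTER_CUBIC))
E
```

```text
time: 8.95
tool_pos: [0.5298, 0.0669, 0.1588]
orientation: [-0.135, -2.155, 2.155]
contact_force: [-0.1, -0.1, 0.0]
width: 0.45
time: 9.45
tool_pos: [0.5327, 0.0669, 0.248]
orientation: [-0.144, -2.16, 2.159]
contact_force: [0.5, 0.5, 0.1]
width: 0.446
now [0.5327 0.0669 0.248 ] target [0.552  0.2525 0.243 ]
axes
 [[-0.992  0.007 -0.126]
 [ 0.126  0.    -0.992]
 [-0.007 -1.    -0.001]]
turn deg tool [ 0.05 -0.02 -0.39]
shift cm in present axes [  0.43   0.52 -18.65]  in target axes [  0.43   0.5  -18.65] F [0.5 0.5 0.1] w 0.446 t 9.45
```

View pics/wrist6.png

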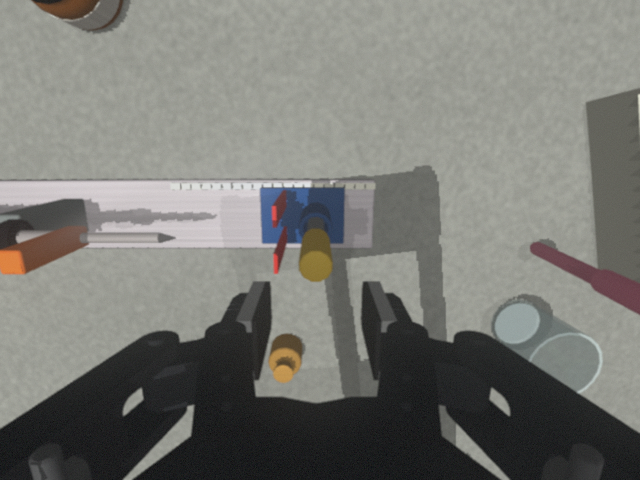

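View pics/s6.png

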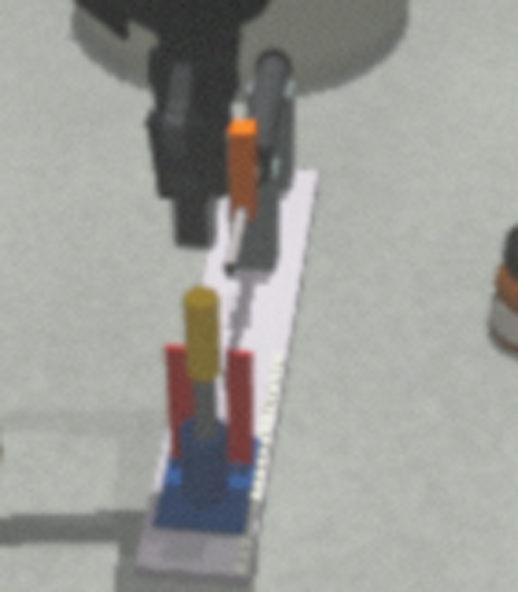

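The probe stands upright in the cup, with its cap at (315,265) in the wrist view. Moving above the orange grip.

```bash
python3 -m jog '0.6 0.07 0 -2.5 0 0 0;0.6 0.07 0 -3.3 0 0 0;0.6 0.07 0 -3.3 0 0 0;0.6 0.07 0 -3.3 0 0 0;0.6 0.07 0 -3.3 0 0 0'
python3 -m jog '0.6 0.08 0 -2.5 0 0 0;0.6 0 0 0 0 0 0;0.6 0 0 0 0 0 0'
python3 - <<'E'
from plan import *
import pickle
go([.552,.2525,.141],-97.25)
C={}
for n in("wrist","side","top"):
    c=C[n]=robot.camera(n); cv2.imwrite(f"pics/{n}7.png",c["image"][:,:,::-1])
pickle.dump(C,open("c7.pkl","wb"))
print(robot.get_obs()["joint_positions"], proj(C["wrist"],[.552,.2525,.16]))
E
```

```text
time: 10.05
tool_pos: [0.5458, 0.2241, 0.2426]
orientation: [-0.134, -2.153, 2.155]
contact_force: [0.3, 0.0, -0.4]
width: 0.6
time: 10.35
tool_pos: [0.5481, 0.2479, 0.2428]
orientation: [-0.133, -2.154, 2.157]
contact_force: [-0.3, 0.4, -0.9]
width: 0.597
now [0.5481 0.2479 0.2428] target [0.552  0.2525 0.141 ]
axes
 [[-0.992 -0.003 -0.125]
 [ 0.125 -0.001 -0.992]
 [ 0.002 -1.     0.002]]
turn deg tool [-0.09  0.06  0.14]
shift cm in present axes [-0.35 10.18 -0.52]  in target axes [-0.32 10.18 -0.51] F [-0.3  0.4 -0.9] w 0.597 t 10.35
[ 3.08130577e-01  3.73053956e-01  1.52113859e+00 -2.82356833e-04
  1.24897971e+00  2.00682051e+00] [307.21569193 253.56598106]
```

View pics/wrist7.png

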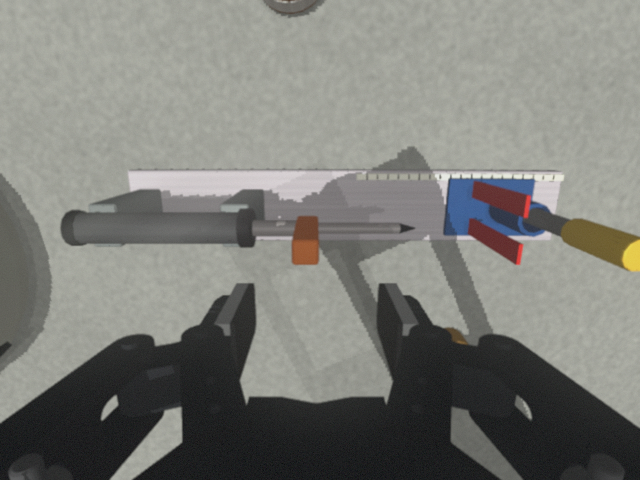

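View pics/side7.png

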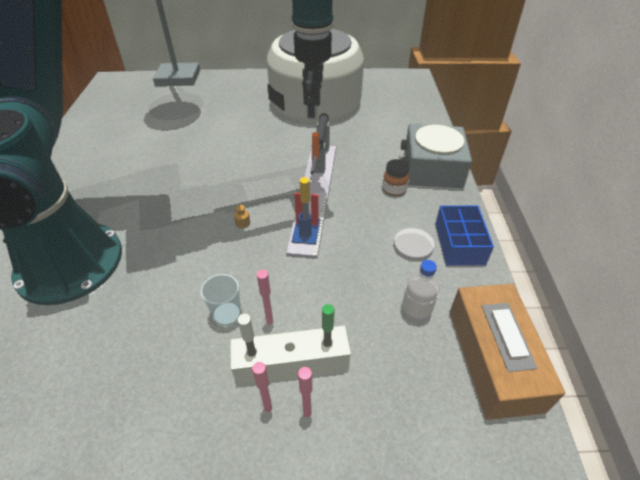

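The wrist view shows the grip's top face at (306,252), within 2 px of the prediction and square to the jaws. Descending with a reduced opening.

```bash
python3 -m jog '0.45 -0.35 1 -0.6 0 0 0;0.45 0 2 0 0 0 0;0.45 0 2.2 0 0 0 0;0.45 0 2 0 0 0 0;0.45 0 1.5 0 0 0 0'
python3 - <<'E'
from plan import *
go([.5523,.254,.141],-97.25)
c=robot.camera("wrist"); cv2.imwrite("pics/w8.png",c["image"][:,:,::-1])
E
```

```text
time: 11.0
tool_pos: [0.5529, 0.2528, 0.1553]
orientation: [-0.136, -2.154, 2.155]
contact_force: [0.2, -0.1, 0.1]
width: 0.45
now [0.5529 0.2528 0.1553] target [0.5523 0.254  0.141 ]
axes
 [[-0.992 -0.002 -0.128]
 [ 0.128 -0.    -0.992]
 [ 0.002 -1.     0.001]]
turn deg tool [-0.04 -0.08  0.09]
shift cm in present axes [ 0.07  1.43 -0.11]  in target axes [ 0.07  1.43 -0.11] F [ 0.2 -0.1  0.1] w 0.45 t 11.0
```

View pics/w8.png

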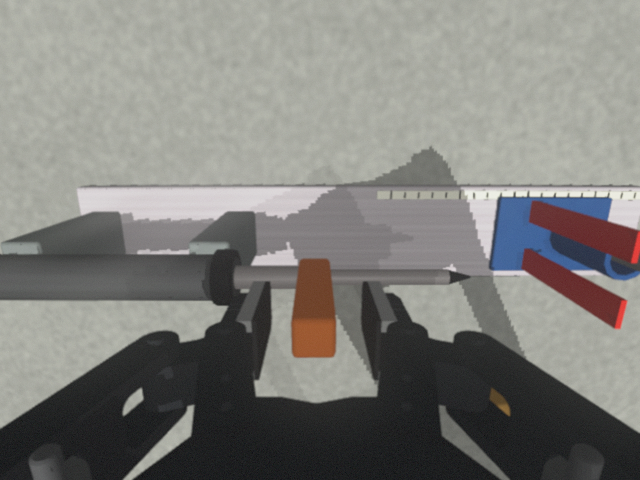

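The post is centred between the pads (x ≈ 314 against a jaw mid-line of ≈ 316). Lowering and closing.

```bash
python3 -m jog '0.45 0.05 1 -0.05 0 0 0;0.45 0 0.4 0 0 0 0;0.45 0 0 0 0 0 0'
python3 -m jog '0.05 0 0 0 0 0 0;0.05 0 0 0 0 0 0;0.05 0 0 0 0 0 0;0.05 0 0 0 0 0 0;0.05 0 0 0 0 0 0' 60
python3 - <<'E'
from plan import *
import pickle
go([.5523,.254,.141],-97.25)
C={}
for n in("wrist","side","top"):
    c=C[n]=robot.camera(n); cv2.imwrite(f"pics/{n}9.png",c["image"][:,:,::-1])
pickle.dump(C,open("c9.pkl","wb"))
E
```

```text
time: 11.35
tool_pos: [0.5529, 0.2539, 0.1431]
orientation: [-0.137, -2.155, 2.156]
contact_force: [0.5, -0.1, 0.5]
width: 0.449
time: 11.85
tool_pos: [0.5534, 0.2538, 0.1442]
orientation: [-0.138, -2.156, 2.157]
contact_force: [-0.7, -3.3, 6.2]
width: 0.178
now [0.5534 0.2538 0.1442] target [0.5523 0.254  0.141 ]
axes
 [[-0.992  0.001 -0.126]
 [ 0.126 -0.    -0.992]
 [-0.001 -1.    -0.   ]]
turn deg tool [ 0.   -0.01 -0.07]
shift cm in present axes [ 0.11  0.32 -0.  ]  in target axes [ 0.11  0.32 -0.  ] F [-0.7 -3.3  6.2] w 0.178 t 11.85
```

View pics/wrist9.png

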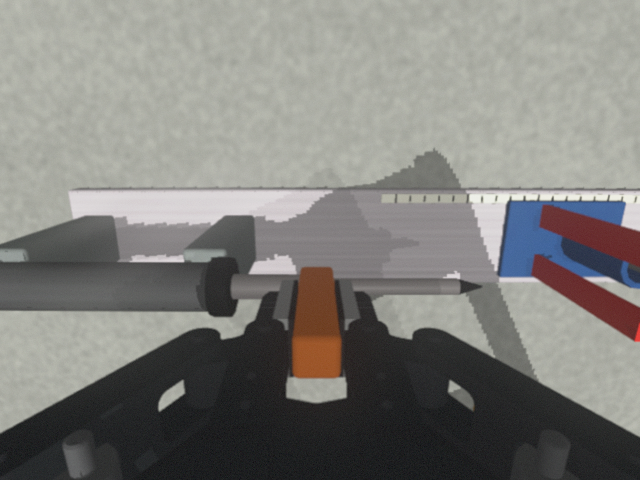

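View pics/top9.png

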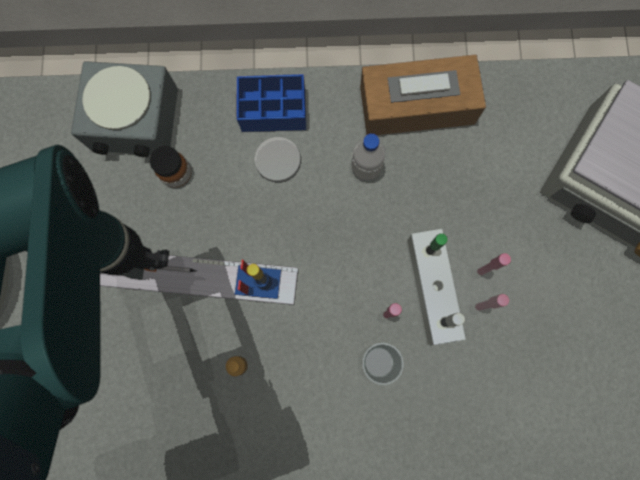

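```bash
python3 -m jog '0.05 0 0 0.8 0 0 0;0.05 0 0 1.2 0 0 0;0.05 0 0 1.2 0 0 0;0.05 0 0 1.2 0 0 0;0.05 0 0 1.2 0 0 0' 80
python3 -m jog '0.05 0 0 1 0 0 0;0.05 0 0 0.4 0 0 0;0.05 0 0 0 0 0 0;0.05 0 0 0 0 0 0'
python3 - <<'E'
from plan import *
import pickle
go([.5534-.126*.0775,.2538-.992*.0775,.144],-97.25)
C={}
for n in("wrist","side","top"):
    c=C[n]=robot.camera(n); cv2.imwrite(f"pics/{n}10.png",c["image"][:,:,::-1])
pickle.dump(C,open("c10.pkl","wb"))
S=C["top"]["image"][230:320,140:300,::-1]; cv2.imwrite("pics/t10.png",cv2.resize(S,None,fx=5,fy=5,interpolation=cv2.INTER_CUBIC))
S=C["side"]["image"][140:260,270:350,::-1]; cv2.imwrite("pics/s10.png",cv2.resize(S,None,fx=5,fy=5,interpolation=cv2.INTER_CUBIC))
E
```

```text
time: 12.5
tool_pos: [0.5465, 0.1998, 0.1442]
orientation: [-0.139, -2.16, 2.153]
contact_force: [-0.3, 7.8, 5.5]
width: 0.17
time: 12.9
tool_pos: [0.5447, 0.1861, 0.1442]
orientation: [-0.14, -2.16, 2.153]
contact_force: [-0.9, 7.3, 5.1]
width: 0.177
now [0.5447 0.1861 0.1442] target [0.5436 0.1769 0.144 ]
axes
 [[-0.992  0.002 -0.127]
 [ 0.127  0.003 -0.992]
 [-0.002 -1.    -0.004]]
turn deg tool [ 0.2  -0.06 -0.09]
shift cm in present axes [-0.01  0.02  0.92]  in target axes [-0.01  0.02  0.92] F [-0.9  7.3  5.1] w 0.177 t 12.9
```

View pics/wrist10.png

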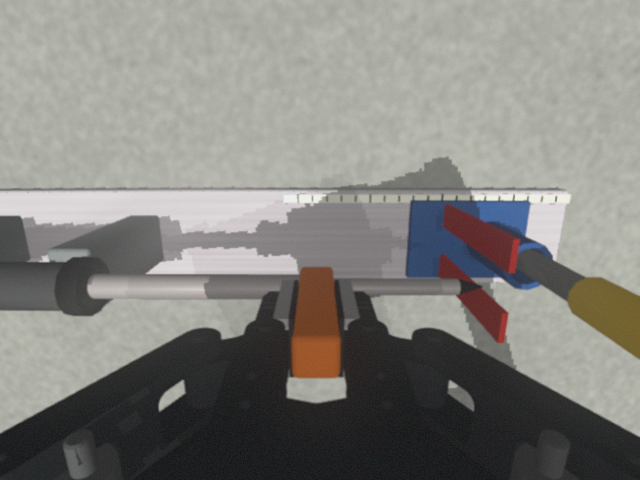

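View pics/t10.png

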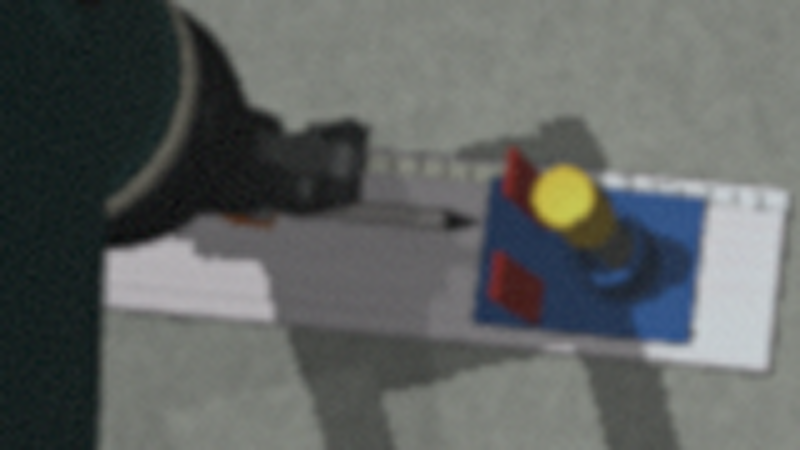

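View pics/s10.png

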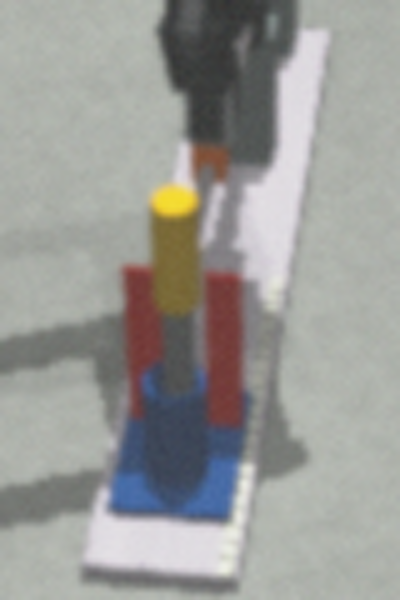

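Run:
```python
import cv2
a=cv2.imread("pics/wrist10.png")[195:355,400:560]
cv2.imwrite("pics/w10z.png",cv2.convertScaleAbs(cv2.resize(a,None,fx=3.75,fy=3.75,interpolation=cv2.INTER_CUBIC),alpha=1.5,beta=15))
a=cv2.imread("pics/top10.png")[250:300,215:290]
cv2.imwrite("pics/t10z.png",cv2.convertScaleAbs(cv2.resize(a,None,fx=10,fy=10,interpolation=cv2.INTER_CUBIC),alpha=1.8,beta=15))
```

```text
(no output)
```

View pics/w10z.png

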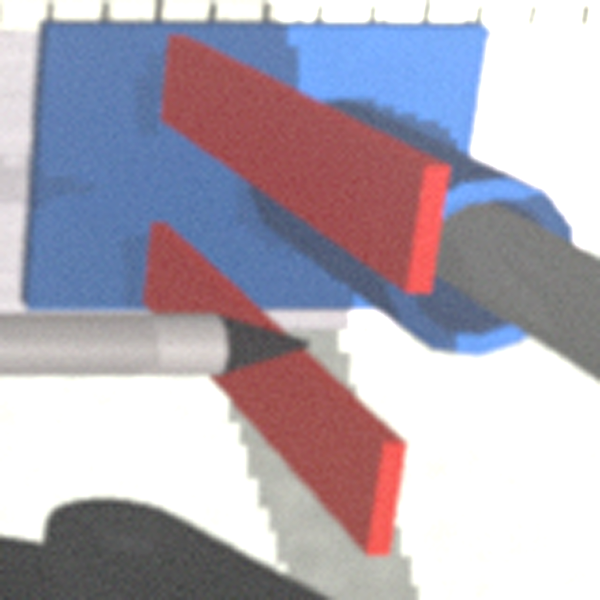

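View pics/t10z.png

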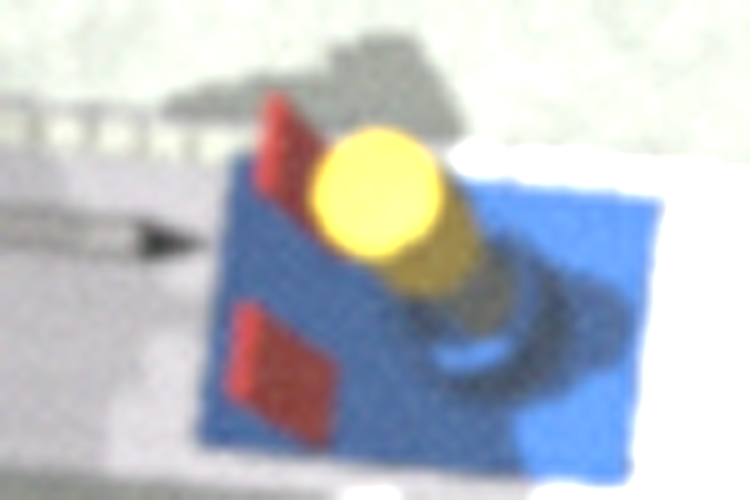

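```bash
cat > meas.py <<'E'
from plan import *
u=np.array([np.cos(np.radians(-97.25)),np.sin(np.radians(-97.25)),0])
def rep(n,c,tip,f1,f2):
    t=plane(c,tip,.1);a=plane(c,f1,.108);b=plane(c,f2,.108);m=(a+b)/2
    print(n,"tip",np.round(t,4),"mark",np.round(m,4),"fin dir",np.round(np.degrees(np.arctan2(*(b-a)[[1,0]])),2),"remaining mm",round(1000*(m-t)@u,2))
E
python3 - <<'E'
from meas import *
import pickle
C=pickle.load(open("c10.pkl","rb"))
w=lambda x,y:((x+.5)/3.75-.5+400,(y+.5)/3.75-.5+195)
t=lambda x,y:((x+.5)/10-.5+215,(y+.5)/10-.5+250)
rep("W",C["wrist"],w(308,345),w(427,230),w(386,497))
rep("T",C["top"],t(207,244),t(266,140),t(241,350))
o=robot.get_obs();print("tip by grip",o["tool_pos"]+.08*u)
E
```

```text
W tip [0.5339 0.1073 0.1   ] mark [0.5332 0.0987 0.108 ] fin dir 172.66 remaining mm 8.58
T tip [0.5341 0.1088 0.1   ] mark [0.5326 0.0994 0.108 ] fin dir 173.31 remaining mm 9.5
tip by grip [0.53465237 0.10686817 0.1442187 ]
```

```bash
python3 -m jog '0.05 0 0 0.4 0 0 0;0.05 0 0 0.4 0 0 0;0.05 0 0 0 0 0 0;0.05 0 0 0 0 0 0'
python3 - <<'E'
from plan import *
import pickle
go([.5436,.1769,.144],-97.25)
C={}
for n in("wrist","top"):
    c=C[n]=robot.camera(n); cv2.imwrite(f"pics/{n}11.png",c["image"][:,:,::-1])
pickle.dump(C,open("c11.pkl","wb"))
a=cv2.imread("pics/wrist11.png")[195:355,400:560]
cv2.imwrite("pics/w11z.png",cv2.convertScaleAbs(cv2.resize(a,None,fx=3.75,fy=3.75,interpolation=cv2.INTER_CUBIC),alpha=1.5,beta=15))
a=cv2.imread("pics/top11.png")[250:300,215:290]
cv2.imwrite("pics/t11z.png",cv2.convertScaleAbs(cv2.resize(a,None,fx=10,fy=10,interpolation=cv2.INTER_CUBIC),alpha=1.8,beta=15))
E
```

```text
time: 13.45
tool_pos: [0.5438, 0.1783, 0.1442]
orientation: [-0.14, -2.16, 2.153]
contact_force: [-1.2, 6.8, 4.8]
width: 0.176
now [0.5438 0.1783 0.1442] target [0.5436 0.1769 0.144 ]
axes
 [[-0.992  0.002 -0.127]
 [ 0.127  0.003 -0.992]
 [-0.002 -1.    -0.004]]
turn deg tool [ 0.21 -0.05 -0.1 ]
shift cm in present axes [-0.    0.02  0.14]  in target axes [-0.    0.02  0.14] F [-1.2  6.8  4.8] w 0.176 t 13.45
```

View pics/w11z.png

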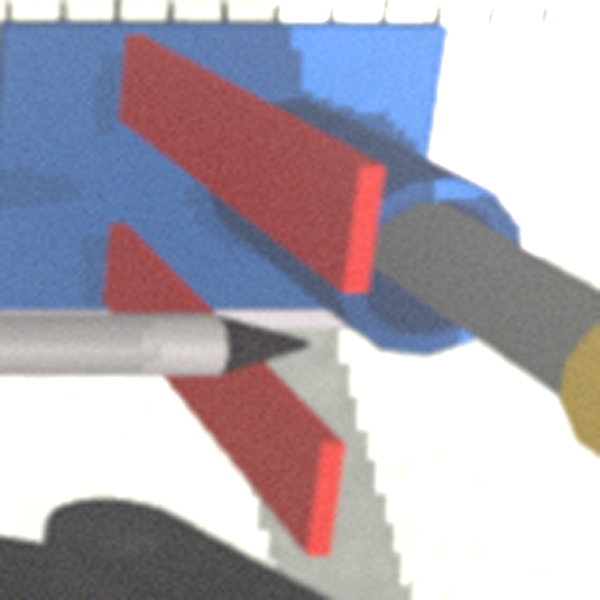

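View pics/t11z.png

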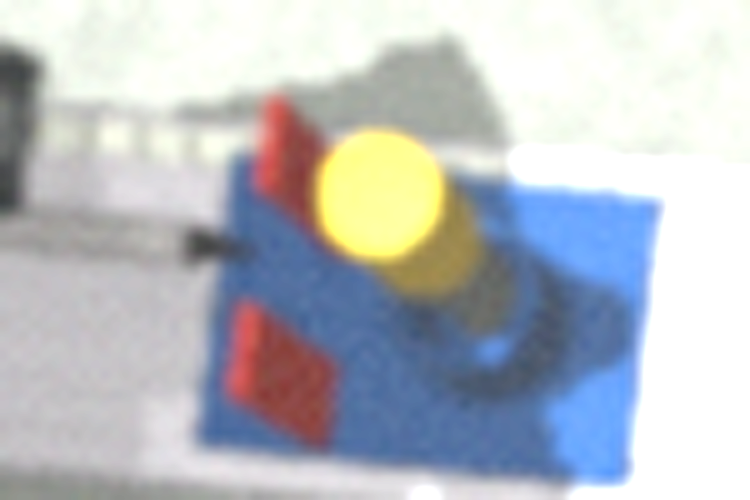

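Run:
```python
from meas import *
import pickle
C=pickle.load(open("c11.pkl","rb"))
w=lambda x,y:((x+.5)/3.75-.5+400,(y+.5)/3.75-.5+195)
t=lambda x,y:((x+.5)/10-.5+215,(y+.5)/10-.5+250)
rep("W",C["wrist"],w(309,345),w(364,229),w(324,498))
rep("T",C["top"],t(255,248),t(266,140),t(241,350))
```

```text
W tip [0.5329 0.0994 0.1   ] mark [0.5332 0.0987 0.108 ] fin dir 172.22 remaining mm 0.71
T tip [0.5332 0.1006 0.1   ] mark [0.5326 0.0994 0.108 ] fin dir 173.31 remaining mm 1.18
```

```bash
python3 -m jog '0.05 0 0 0.09 0 0 0;0.05 0 0 0 0 0 0;0.05 0 0 0 0 0 0'
python3 - <<'E'
from plan import *
import pickle
go([.5436,.1769,.144],-97.25)
C={}
for n in("wrist","top","side"):
    c=C[n]=robot.camera(n); cv2.imwrite(f"pics/{n}12.png",c["image"][:,:,::-1])
pickle.dump(C,open("c12.pkl","wb"))
a=cv2.imread("pics/wrist12.png")[195:355,400:560]
cv2.imwrite("pics/w12z.png",cv2.convertScaleAbs(cv2.resize(a,None,fx=3.75,fy=3.75,interpolation=cv2.INTER_CUBIC),alpha=1.5,beta=15))
E
```

```text
time: 13.85
tool_pos: [0.5436, 0.1775, 0.1442]
orientation: [-0.14, -2.16, 2.153]
contact_force: [-0.7, 6.8, 5.7]
width: 0.174
now [0.5436 0.1775 0.1442] target [0.5436 0.1769 0.144 ]
axes
 [[-0.992  0.002 -0.127]
 [ 0.127  0.003 -0.992]
 [-0.002 -1.    -0.004]]
turn deg tool [ 0.21 -0.05 -0.1 ]
shift cm in present axes [-0.01  0.02  0.06]  in target axes [-0.01  0.02  0.06] F [-0.7  6.8  5.7] w 0.174 t 13.85
```

View pics/w12z.png

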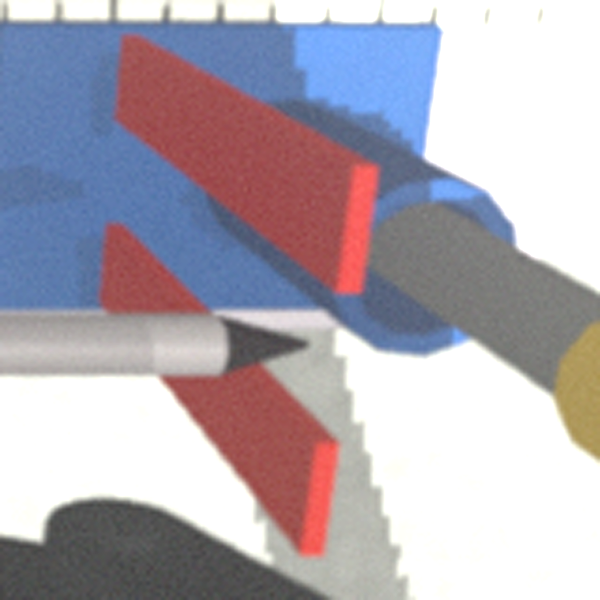

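View pics/side12.png

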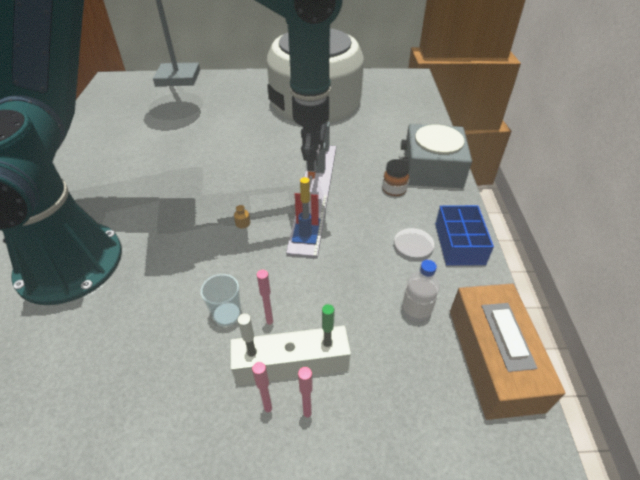

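View pics/top12.png

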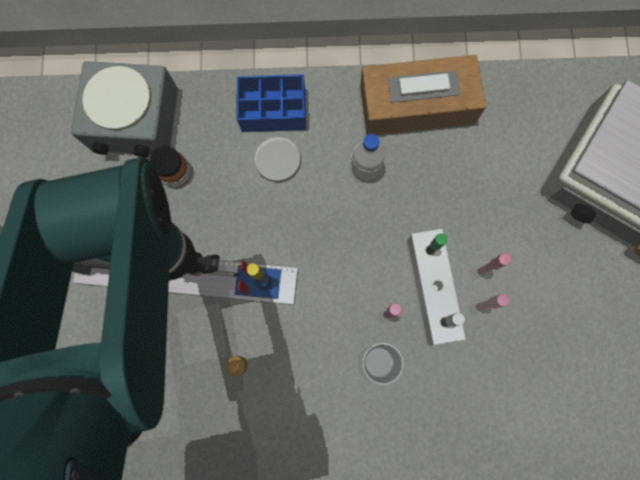

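```bash
python3 - <<'E'
from meas import *
import pickle
C=pickle.load(open("c12.pkl","rb"))
w=lambda x,y:((x+.5)/3.75-.5+400,(y+.5)/3.75-.5+195)
rep("W",C["wrist"],w(310,345),w(357,229),w(318,498))
C0=pickle.load(open("c0.pkl","rb"))
print([(list(b[0])) for k in (C0,C) for b in blobs(k["top"],(100,140,40),(120,255,255))[0]])
E
python3 -m jog '0.05 0 0 0 0 0 0;0.05 0 0 0 0 0 0'
python3 -c "
from rig import robot
o=robot.get_obs();print(o['tool_pos'],o['contact_force'],o['width']);print(robot.finish_job())"
```

```text
W tip [0.5328 0.0985 0.1   ] mark [0.5332 0.0987 0.108 ] fin dir 172.35 remaining mm -0.23
[[np.float64(270.1), np.float64(101.5)], [np.float64(370.8), np.float64(141.4)], [np.float64(261.3), np.float64(282.0)], [np.float64(270.7), np.float64(100.4)], [np.float64(370.7), np.float64(141.4)], [np.float64(272.9), np.float64(273.7)], [np.float64(244.2), np.float64(278.4)], [np.float64(273.3), np.float64(291.4)], [np.float64(260.7), np.float64(293.9)]]
time: 14.2
tool_pos: [0.5436, 0.1776, 0.1442]
orientation: [-0.14, -2.16, 2.153]
contact_force: [-0.7, 6.5, 5.2]
width: 0.179
[0.54363456 0.17758637 0.14422746] [-0.70741565  6.52979572  5.22496954] 0.1785359840532902
the job is handed in; nothing more can be done
None
```

I handed the job in at about 14.2 s of the 51 s allowed: the yellow-capped probe stands in the blue cup, and the arm is still holding the pointer out at the red mark.

- **Probe:** I lowered it until the tool felt about 10 N at TCP height 0.1556 m; 0.1557 m was predicted for the cup floor. The pictures after release show it upright in the cup.
- **Pointer:** I pulled the orange grip out about 77 mm. The last wrist picture puts the tip 0.2 mm past the mark.
- **Disagreement:** My other estimates put the tip slightly short. The top camera read 1.2 mm short before the final 0.9 mm move, where the wrist camera read 0.7 mm short. I did not measure the top view again after that move. Going by the arm's own position, the tip is 0 to 1 mm short.
- **Hold:** At hand-in the pose was steady, with about 6.5 N of spring pull and the grip still closed on the post.
- **Red mark:** Fin positions from the wrist camera before the pull and at the end agree within about 1 mm.
- **Other things on the bench:** In the pictures they look unmoved. My blue-colour check of the carriage told me nothing, because the probe and shadows split the patch.

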